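# Return the baking station's jars, bottle and cutter to their colour-matched holders

### The job

Tidy the baking station: stand each of the four things flat inside the rim of the round holder of its own colour - the honey jar in the gold one, the green pickle jar in the green one, the squeeze bottle with the pink cap in the pink one and the red round cutter in the dark red one. Keep them upright, set them down gently rather than dropping them, and leave the tape roll and the timer where they are; mind the wire shelf that hangs 0.62 m above the back of the table.

Things in the scene. Friction and masses are not known exactly. Their poses are not given: they have to be found in the camera images.
- honey_jar: honey jar: amber glass jar with a gold lid; round, upright, 57 mm across lid and body alike, 100 mm tall (the lid takes the top 16 mm). Loose, can be gripped round the body from above. Origin: centre of the underside, z up. Belongs in the gold holder.
- pickle_jar: pickle jar: green glass jar with a pale label and a grey lid; round, upright, 62 mm across lid and body alike, 110 mm tall (the lid takes the top 15 mm). Loose, can be gripped round the body from above. Origin: centre of the underside, z up. Belongs in the green holder.
- squeeze_bottle: squeeze bottle: small white bottle with a pink nozzle cap; round, upright, body 38 mm across and 64 mm tall, with the cap (24 mm across, tapering) 88 mm tall. Loose, can be gripped round the body from above. Origin: centre of the underside, z up. Belongs in the pink holder.
- round_cutter: round dough cutter: dark red open ring standing on the table, 55 mm across at its lip (the top 6 mm) and 52 mm below it, 25 mm tall. Loose, can be gripped across the outside of its lip from above. Origin: centre of the underside, z up. Belongs in the red holder.
- gold_holder: gold round low holder (a fixed coaster, all one colour): recess 75 mm across with a floor 4 mm above the table, inside a rim 5 mm thick that stands 10 mm above the table; 85 mm across outside. The matching thing stands on the floor inside the rim, which leaves about 9 mm of play all round. Fixed to the table, empty at the start. Origin: centre of its underside, at table height, z up.
- green_holder: olive green round low holder (a fixed coaster, all one colour): recess 80 mm across with a floor 4 mm above the table, inside a rim 5 mm thick that stands 10 mm above the table; 90 mm across outside. The matching thing stands on the floor inside the rim, which leaves about 9 mm of play all round. Fixed to the table, empty at the start. Origin: centre of its underside, at table height, z up.
- pink_holder: bright pink round low holder (a fixed coaster, all one colour): recess 56 mm across with a floor 4 mm above the table, inside a rim 5 mm thick that stands 10 mm above the table; 66 mm across outside. The matching thing stands on the floor inside the rim, which leaves about 9 mm of play all round. Fixed to the table, empty at the start. Origin: centre of its underside, at table height, z up.
- red_holder: dark red round low holder (a fixed coaster, all one colour): recess 73 mm across with a floor 4 mm above the table, inside a rim 5 mm thick that stands 10 mm above the table; 83 mm across outside. The matching thing stands on the floor inside the rim, which leaves about 9 mm of play all round. Fixed to the table, empty at the start. Origin: centre of its underside, at table height, z up.
- tape_roll: green roll of tape lying flat, 74 mm across, 48 mm high, open core; a loose bystander, to be left where it lies. Origin: centre of its underside.
- timer_puck: black kitchen timer, a flat disc 106 mm across, 35 mm high; a loose bystander behind the work, partly under the wire shelf (the front edge of the shelf is about 0.60 m ahead of the robot base), to be left where it lies. Origin: centre of its underside.

How it is judged:
By the outcome, as a careful person would: the job done as asked, in the order asked, and still so for the second after the job is handed in, with the robot touching nothing.
It also fails if it takes over 101 s, if anything falls off the work surface, if the arm or the gripper's body presses on something with over 40 N, if the wrist force passes 120 N, or if a joint passes its speed limit or range.

### The arm

A 6-joint arm with a two-finger parallel gripper is mounted at the origin on a cart in front of the work surface, level with it; the furniture and walls round the work are solid. World frame = base frame: x ahead of the robot, y to its left, z up, the work surface at z = 0. Lengths are in m, angles in rad, forces in N, time in s.
With the tool pointing down it reaches from about 0.375 to 0.975 m from the base axis. Payload 3.8 kg.
Tool frame: the origin (TCP) lies on the mounting face of the last link; the fingertips stand 173 mm ahead of it and the grasp point (between the pads) lies 155 mm ahead of it (bot.hold_point_z is the distance from the TCP to the grasp point, in m); z points along the fingers, y is the line along which they close (so a half turn about z gives the same grasp; the last joint's range is limited). The gripper opens to 85 mm and grips with 20 to 120 N. Pads are 22 mm wide; open, the fingers measure 114 mm over their backs; the gripper's body (76 mm by 85 mm) begins 54 mm behind the grasp point. The pads swing forward as they close: fully open they stand 13 mm farther back than shut.
Start: joints at [-1.141, 0.264, 1.604, -0, 1.274, -0.037], TCP at [0.304, -0.603, 0.405] pointing down, gripper open.
Joint ranges: [-2.63, 2.63], [-0.94, 2.18], [0.31, 2.57], [-1.31, 4.45], [0, 2.66], [-2.55, 2.55]. Speed limits (rad/s): [2.57, 2.57, 3.14, 3.14, 3.14, 3.14].

### API

Orientations are given as a rotation vector (axis times angle).
In Python, from workcell import bot, optics gives the robot as it stands.
- The arm moves only by the shell command python3 -m jog 'ROWS' [OPENING] [FORCE]. ROWS is JSON, a list of rows, each an object of numbers: "dx", "dy", "dz": the shift along the tool's x, y, z in mm; "ax", "ay", "az": the turn, a rotation vector about the tool's x, y, z in degrees. A call has 1 to 20 rows; each row shifts and turns the commanded pose from where the row before left it, along the tool's axes as they then stand; what a row does not reach is not made up. A row lasts 1/12 s, in which the tool goes at most 41.7 mm and 7.16 degrees, less where a joint would pass 70% of its speed; a pose out of reach is approached as far as the arm can. A call with a gripper value outside its range is refused whole. OPENING is the opening, from 0 (shut) to 1 (fully open), set as the call begins (- or left out, the last holds). The fingers move at their own pace and stop on an object; FORCE is the grip in N (left out, the last holds). Time passes only in rows, so rows that do not move let the fingers close. It gives the time, the measured TCP pose, the force, the opening and the grip force at its end, in the units of the state.
- bot.read_state(): the state, without advancing time (a new reading comes with each control period).
- optics.read_camera(name): name is "side" or "top" or "wrist"; returns a dict with "img" (400x640x3 uint8, red, green, blue), "vertical_fov" (degrees; the focal length in pixels is half the picture's height over the tangent of half this angle, whatever the lens; pixels are square), "cx", "cy" (the principal point, pixels), "R" (3x3) and "t" (3): a world point X has camera coordinates R X + t; the wrist camera has in their place "tool_from_camera" (4x4, takes a point from camera to tool coordinates, whose origin is the TCP and whose axes are the flange's). Camera axes: x right, y down, z forward; pixel columns grow to the right and rows downward; lengths in m; the calibration is good to about 2 mm. A picture is of the moment at which its call begins: read the wrist's pose just before it. There is no depth.
- bot.finish_job(): hands the job in; it is judged then, once.
The state is a dict: "time": time; "q": joint angles; "joint_vel": joint speeds; "joint_torque": joint torques, N m; "tool_pos": TCP position; "tcp_rot": TCP orientation; "wrist_force": force on the tool from outside, world axes, zero at the start; "torque": the same for the moment, N m; "width": opening from 0.0 (shut) to 1.0 (fully open); "grip_force": force on a finger pad.
Only numpy, scipy, OpenCV 4.12 (cv2) and the standard library are available. Lean on these libraries where they do the work, as an engineer would, in place of code of your own. Each camera call takes 0.05 s, during which the arm holds its last target. There are 200 camera calls.

## Working session

There is one attempt and no reset: what is moved stays moved. The work goes in short steps, Python scripts to look and compute and a shell command to move; the robot and the scene stay as the last step left them, time stands still between calls to the robot, and variables do not carry over. Pictures are saved under pics/ and viewed, at most 16 in all, crops included, and the job is handed in when it is done.

```bash
mkdir -p pics; ls; cat > h.py <<'E'
import numpy as np, cv2
from workcell import bot, optics
from scipy.spatial.transform import Rotation as Ro
def cam(name):
    s=bot.read_state(); c=optics.read_camera(name)
    f=200/np.tan(np.radians(c["vertical_fov"])/2)
    K=np.array([[f,0,c["cx"]],[0,f,c["cy"]],[0,0,1.]])
    if name=="wrist":
        T=np.array(c["tool_from_camera"]); Rw=Ro.from_rotvec(s["tcp_rot"]).as_matrix()
        R=(Rw@T[:3,:3]).T; o=Rw@T[:3,3]+s["tool_pos"]; t=-R@o
    else: R,t=np.array(c["R"]),np.array(c["t"])
    return dict(img=c["img"],K=K,R=R,t=t,o=-R.T@t)
def ray(c,uv):
    d=c["R"].T@np.linalg.inv(c["K"])@np.array([uv[0],uv[1],1.]); return c["o"],d/np.linalg.norm(d)
def plane(c,uv,z):
    o,d=ray(c,uv); return o+d*(z-o[2])/d[2]
def cross(c1,p1,c2,p2):
    o1,d1=ray(c1,p1);o2,d2=ray(c2,p2)
    s=np.linalg.lstsq(np.c_[d1,-d2],o2-o1,rcond=None)[0]
    a,b=o1+s[0]*d1,o2+s[1]*d2
    return (a+b)/2,np.linalg.norm(a-b)
def proj(c,X):
    p=c["K"]@(c["R"]@np.array(X)+c["t"]); return p[:2]/p[2]
E
python3 - <<'E'
from h import *
print(bot.read_state())
for n in("top","side","wrist"):
    c=cam(n); cv2.imwrite(f"pics/{n}0.png",c["img"][:,:,::-1]); print(n,c["K"].round(1).tolist(),c["o"].round(3),c["R"].round(2).tolist())
E
```

```text
pics
{'time': 0.0, 'q': array([-1.14089351e+00,  2.64772232e-01,  1.60537456e+00, -1.59284834e-05,
        1.27370797e+00, -3.68942915e-02]), 'joint_vel': array([-4.53708316e-04,  8.71006780e-04, -3.05979132e-04,  8.45816717e-05,
       -1.33100762e-03, -1.01779904e-03]), 'joint_torque': array([ 8.73797362e-04, -5.15105367e+01, -3.67317009e+01,  8.52141943e-05,
        1.29033043e-02,  1.11025250e-05]), 'tool_pos': array([ 0.30362572, -0.60247337,  0.40334843]), 'tcp_rot': array([-3.05425415e+00, -7.26098760e-01,  7.16703435e-04]), 'wrist_force': array([-0.00182899, -0.02372396, -0.21699684]), 'torque': array([-0.02039965,  0.02511843,  0.05038329]), 'grip_force': 0.0, 'width': 1.0001749526445831}
top [[435.9, 0.0, 321.7], [0.0, 435.9, 211.2], [0.0, 0.0, 1.0]] [ 0.462 -0.066  1.28 ] [[-0.02, -1.0, 0.02], [-0.99, 0.02, -0.12], [0.12, -0.02, -0.99]]
side [[489.3, 0.0, 318.6], [0.0, 489.3, 198.4], [0.0, 0.0, 1.0]] [ 0.423 -1.206  0.522] [[0.98, -0.17, 0.01], [-0.06, -0.38, -0.92], [0.16, 0.91, -0.38]]
wrist [[309.6, 0.0, 317.8], [0.0, 309.6, 196.6], [0.0, 0.0, 1.0]] [ 0.376 -0.566  0.373] [[0.45, -0.89, -0.0], [-0.85, -0.43, 0.32], [-0.28, -0.14, -0.95]]
```

View pics/top0.png

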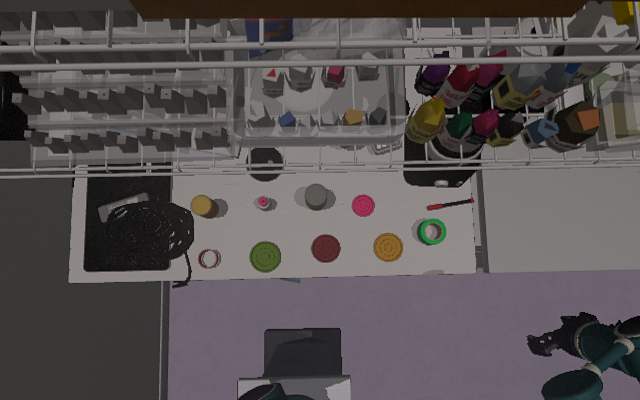

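View pics/side0.png

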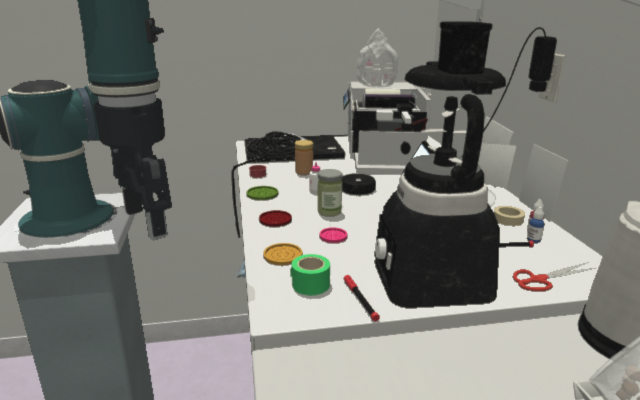

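The top picture shows the honey jar lid at (204,206), bottle (263,203), pickle jar (316,197), cutter (209,258), and the holders green (265,256), red (326,248), gold (388,247) and pink (363,205). The tape is at (432,231). In the side picture the same things are visible: honey lid (304,145), pickle lid (330,176), cutter (258,171), and the tall blender stands at the right (440,220).

```bash
cat > m.py <<'E'
from h import *
def hsv(c,x0,y0,x1,y1): return [cv2.cvtColor(c["img"],cv2.COLOR_RGB2HSV)[y,x].tolist() for x,y in [(x0,y0),(x1,y1)]]
def blob(c,seed,lo,hi,win=45,z=None):
    H=cv2.cvtColor(c["img"],cv2.COLOR_RGB2HSV).astype(int)
    H[...,0]=(H[...,0]+30)%180   # shift so red does not wrap
    m=cv2.inRange(H,np.array(lo),np.array(hi)); w=np.zeros_like(m)
    x,y=seed; w[max(0,y-win):y+win,max(0,x-win):x+win]=255; m&=w
    cs,_=cv2.findContours(m,cv2.RETR_EXTERNAL,cv2.CHAIN_APPROX_NONE)
    k=max(cs,key=cv2.contourArea); 
    return k
E
python3 - <<'E'
from h import *
t=cam("top");s=cam("side")
P={"honey":((204,206),(304,145)),"pickle":((316,197),(330,176)),"cap":((263,203),(316,168)),"cut":((203,258),(258,171)),
"gold":((388,247),(283,253)),"green":((265,256),(262,193)),"pink":((363,205),(334,235)),"red":((326,248),(275,218))}
for k,(a,b) in P.items():
    print(k,[cv2.cvtColor(c["img"],cv2.COLOR_RGB2HSV)[p[1],p[0]].tolist() for c,p in((t,a),(s,b))],cross(t,a,s,b)[0].round(3),plane(t,a,.01).round(3))
a=cv2.resize(t["img"][180:290,170:450],None,fx=2.8,fy=2.8,interpolation=2);b=cv2.resize(s["img"][130:270,220:420],None,fx=2,fy=2,interpolation=2)
o=np.zeros((600,800,3),np.uint8);o[:a.shape[0],:a.shape[1]]=a;o[310:310+b.shape[0],:b.shape[1]]=b
cv2.imwrite("pics/z.png",o[:,:,::-1])
E
```

```text
honey [[20, 140, 131], [21, 117, 159]] [0.633 0.233 0.093] [0.643 0.254 0.01 ]
pickle [[20, 17, 90], [38, 21, 135]] [ 0.652 -0.074  0.101] [ 0.663 -0.074  0.01 ]
cap [[168, 176, 164], [169, 157, 172]] [0.642 0.074 0.072] [0.648 0.082 0.01 ]
cut [[8, 15, 138], [0, 126, 87]] [0.492 0.256 0.009] [0.491 0.255 0.01 ]
gold [[19, 187, 134], [19, 173, 204]] [ 0.512 -0.281  0.008] [ 0.511 -0.281  0.01 ]
green [[41, 143, 91], [42, 148, 134]] [0.493 0.077 0.005] [0.493 0.077 0.01 ]
pink [[170, 181, 159], [170, 179, 229]] [ 0.638 -0.213  0.006] [ 0.636 -0.212  0.01 ]
red [[0, 133, 88], [179, 189, 116]] [ 0.512 -0.1    0.008] [ 0.512 -0.1    0.01 ]
```

View pics/z.png

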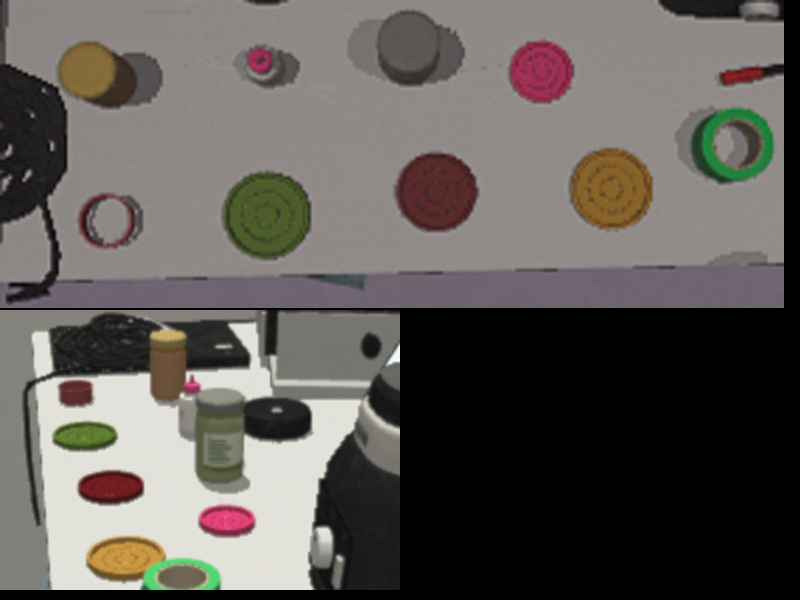

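The enlarged crops show round lids and holders with clean edges: honey lid about (201,205), pickle lid (316,195), cutter ring (208,259) in the top view. I will now fit contours.

```bash
python3 - <<'E'
from m import *
t=cam("top");s=cam("side")
# name: seed top, seed side, hue range(+30), smin, height of feature
P={"gold":((388,247),(283,253),(44,56),100),"green":((265,256),(262,193),(64,80),80),"pink":((363,205),(334,235),(10,26),90),"red":((326,248),(275,218),(24,36),70),
"cut":((208,259),(258,171),(22,40),45),"honeylid":((201,205),(304,142),(44,56),90),"cap":((263,202),(316,166),(10,26),100)}
for k,(a,b,h,sm) in P.items():
    r=[]
    for c,p,w in((t,a,26),(s,b,26)):
        K=blob(c,p,(h[0],sm,30),(h[1],255,255),w); e=cv2.fitEllipse(K) if len(K)>5 else None
        r.append(K); x,y,ww,hh=cv2.boundingRect(K); print(k,(x,y,ww,hh),"ell",np.round(e[0],1),np.round(e[1],1) if e else '',end=' | ')
    ea,eb=cv2.fitEllipse(r[0])[0],cv2.fitEllipse(r[1])[0]
    X,g=cross(t,ea,s,eb); print(X.round(4),round(g,4),"diam top mm",round(cv2.fitEllipse(r[0])[1][1]/435.9*np.linalg.norm(X-t["o"])*1000,1), plane(t,ea,.01).round(4))
# pickle lid: grey, low S, dark in top
g=cv2.cvtColor(t["img"],cv2.COLOR_RGB2GRAY); 
pc=cv2.HoughCircles(cv2.resize(g[170:225,285:350],None,fx=4,fy=4,interpolation=2),cv2.HOUGH_GRADIENT,1,200,param1=60,param2=15,minRadius=30,maxRadius=70)
print("pickle",pc[0,0]/4+np.array([285,170,0]))
E
```

```text
gold (374, 233, 29, 29) ell [388.1 247. ] [27.7 28.3] | gold (264, 243, 38, 22) ell [281.7 253.3] [21.  36.9] | [ 0.5105 -0.2817  0.0077] 0.0011 diam top mm 83.9 [ 0.511  -0.2813  0.01  ]
green (250, 242, 31, 30) ell [264.8 256.4] [29.5 30.2] | green (247, 186, 31, 14) ell [262.  192.5] [12.6 30.8] | [0.4923 0.0778 0.0067] 0.0011 diam top mm 88.7 [0.4916 0.0775 0.01  ]
pink (352, 195, 23, 22) ell [362.9 205.1] [20.9 21.6] | pink (320, 228, 27, 15) ell [333.  234.8] [14.6 27.6] | [ 0.6365 -0.2124  0.0067] 0.0007 diam top mm 64.2 [ 0.6357 -0.212   0.01  ]
red (312, 235, 28, 27) ell [325.4 248. ] [26.8 27.5] | red (259, 210, 33, 17) ell [275.  217.9] [15.4 32.3] | [ 0.5125 -0.0986  0.0074] 0.0008 diam top mm 80.4 [ 0.512  -0.0985  0.01  ]
cut (198, 249, 21, 20) ell [207.5 258.5] [19.1 19.8] | cut (249, 165, 18, 13) ell [257.4 170.8] [13.1 17.6] | [0.4897 0.2415 0.0146] 0.0011 diam top mm 59.1 [0.4893 0.2426 0.01  ]
honeylid (191, 195, 22, 21) ell [201.5 204.9] [19.6 21. ] | honeylid (294, 139, 20, 29) ell [303.4 153. ] [19.1 31.5] | [0.6372 0.2479 0.0632] 0.0021 diam top mm 61.2 [0.646  0.2615 0.01  ]
cap (258, 197, 9, 9) ell [262.3 201. ] [7.8 8.3] | cap (312, 165, 8, 7) ell [315.4 167.9] [5.5 7.6] | [0.6445 0.0765 0.0718] 0.0002 diam top mm 23.3 [0.6537 0.0838 0.01  ]
pickle [315.875      194.375       11.10000038]
```

Points agree with the given sizes and heights (holder rims ~7–8 mm mean, ray gaps ≤1 mm). Go above the honey jar, turning the fingers along world x first.

```bash
python3 -m jog '[{"az":-7.03},{"az":-7.03},{"az":-7.03},{"az":-7.03},{"az":-7.03},{"az":-7.03},{"az":-7.03},{"az":-7.03},{"az":-7.03},{"dx":30,"dy":12,"dz":2},{"dx":30,"dy":12,"dz":2},{"dx":30,"dy":12,"dz":2},{"dx":30,"dy":12,"dz":2},{"dx":30,"dy":12,"dz":2},{"dx":30,"dy":12,"dz":2},{"dx":30,"dy":12,"dz":2},{"dx":30,"dy":12,"dz":2},{"dx":30,"dy":12,"dz":2},{"dx":30,"dy":12,"dz":2},{"dx":30,"dy":12,"dz":2}]' 1 40
python3 -m jog '[{"dx":30,"dy":12,"dz":2},{"dx":30,"dy":12,"dz":2},{"dx":30,"dy":12,"dz":2},{"dx":30,"dy":12,"dz":2},{"dx":30,"dy":12,"dz":2},{"dx":30,"dy":12,"dz":2},{"dx":30,"dy":12,"dz":2},{"dx":30,"dy":12,"dz":2},{"dx":30,"dy":12,"dz":2},{"dx":30,"dy":12,"dz":2},{"dx":30,"dy":12,"dz":2},{"dx":30,"dy":12,"dz":2},{"dx":30,"dy":12,"dz":2},{"dx":30,"dy":12,"dz":2},{"dx":30,"dy":12,"dz":2},{"dx":30,"dy":12,"dz":2},{"dx":30,"dy":12,"dz":2},{},{}]'
python3 - <<'E'
from h import *
s=bot.read_state();print(s["time"],s["tool_pos"],Ro.from_rotvec(s["tcp_rot"]).as_matrix().round(3).tolist())
c=cam("wrist");cv2.imwrite("pics/w1.png",c["img"][:,:,::-1]);print(c["o"])
E
```

```text
0.35 [ 0.30372168 -0.60272168  0.40435526] [[0.893, 0.45, -0.0], [0.45, -0.893, 0.001], [0.0, -0.001, -1.0]]
[ 0.3757454  -0.56584951  0.37367955]invalid input
invalid input
```

View pics/w1.png

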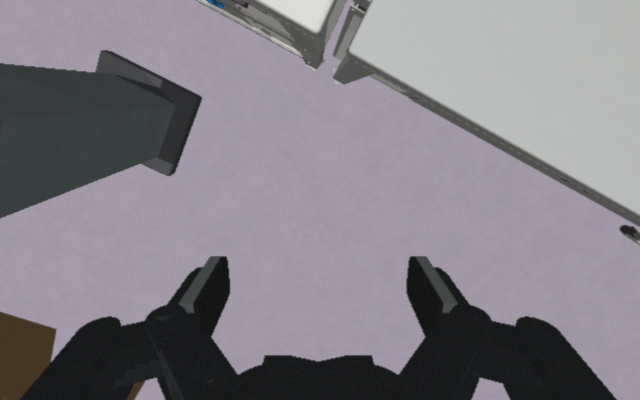

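The wrist picture shows only the floor and the open fingers at (220,300) and (420,300): the moves were refused. Test the row format.

```bash
python3 -m jog '[{"dx":0,"dy":0,"dz":0,"ax":0,"ay":0,"az":-7}]' 1 40; python3 -m jog '[{"az":-7}]'; python3 -m jog --help
```

```text
time: 0.48
tool_pos: [0.3038, -0.6028, 0.4046]
tcp_rot: [-3.006, -0.913, 0.0]
wrist_force: [0.4, -0.0, -0.0]
width: 1.002
grip_force: 0.0invalid input
invalid input: not JSON, or not a number
```

All six keys are required.

```bash
python3 -m jog '[{"dx":0,"dy":0,"dz":0,"ax":0,"ay":0,"az":-7},{"dx":0,"dy":0,"dz":0,"ax":0,"ay":0,"az":-7},{"dx":0,"dy":0,"dz":0,"ax":0,"ay":0,"az":-7},{"dx":0,"dy":0,"dz":0,"ax":0,"ay":0,"az":-7},{"dx":0,"dy":0,"dz":0,"ax":0,"ay":0,"az":-7},{"dx":0,"dy":0,"dz":0,"ax":0,"ay":0,"az":-7},{"dx":0,"dy":0,"dz":0,"ax":0,"ay":0,"az":-7},{"dx":0,"dy":0,"dz":0,"ax":0,"ay":0,"az":-7},{"dx":40,"dy":16,"dz":3,"ax":0,"ay":0,"az":0},{"dx":40,"dy":16,"dz":3,"ax":0,"ay":0,"az":0},{"dx":40,"dy":16,"dz":3,"ax":0,"ay":0,"az":0},{"dx":40,"dy":16,"dz":3,"ax":0,"ay":0,"az":0},{"dx":38,"dy":15,"dz":3,"ax":0,"ay":0,"az":0},{"dx":38,"dy":15,"dz":3,"ax":0,"ay":0,"az":0},{"dx":38,"dy":15,"dz":3,"ax":0,"ay":0,"az":0},{"dx":38,"dy":15,"dz":3,"ax":0,"ay":0,"az":0},{"dx":38,"dy":15,"dz":3,"ax":0,"ay":0,"az":0},{"dx":38,"dy":15,"dz":3,"ax":0,"ay":0,"az":0}]' 1 40
python3 - <<'E'
from h import *
s=bot.read_state();print(s["tool_pos"].round(4),s["q"].round(2),Ro.from_rotvec(s["tcp_rot"]).as_matrix().round(3).tolist())
E
```

```text
time: 1.98
tool_pos: [0.4574, -0.2192, 0.3754]
tcp_rot: [2.226, 2.215, 0.001]
wrist_force: [0.9, 0.4, 0.2]
width: 1.001
grip_force: 0.0
[ 0.4574 -0.2192  0.3754] [-0.5  -0.03  1.99  0.    1.19 -0.49] [[0.005, 1.0, 0.001], [1.0, -0.005, -0.0], [-0.0, 0.001, -1.0]]
```

```bash
python3 -m jog '[{"dx":38,"dy":15,"dz":3,"ax":0,"ay":0,"az":0},{"dx":38,"dy":15,"dz":3,"ax":0,"ay":0,"az":0},{"dx":38,"dy":15,"dz":3,"ax":0,"ay":0,"az":0},{"dx":38,"dy":15,"dz":3,"ax":0,"ay":0,"az":0},{"dx":38,"dy":15,"dz":3,"ax":0,"ay":0,"az":0},{"dx":38,"dy":15,"dz":3,"ax":0,"ay":0,"az":0},{"dx":38,"dy":15,"dz":3,"ax":0,"ay":0,"az":0},{"dx":38,"dy":15,"dz":3,"ax":0,"ay":0,"az":0},{"dx":38,"dy":15,"dz":3,"ax":0,"ay":0,"az":0},{"dx":38,"dy":15,"dz":3,"ax":0,"ay":0,"az":0},{"dx":38,"dy":15,"dz":3,"ax":0,"ay":0,"az":0},{"dx":35,"dy":11,"dz":2,"ax":0,"ay":0,"az":0},{"dx":0,"dy":0,"dz":0,"ax":0,"ay":0,"az":0},{"dx":0,"dy":0,"dz":0,"ax":0,"ay":0,"az":0}]'
python3 - <<'E'
from h import *
c=cam("wrist");cv2.imwrite("pics/w2.png",c["img"][:,:,::-1]);print(c["o"],bot.read_state()["q"].round(2),proj(c,[.633,.238,.1]),proj(c,[.633,.238,.0]))
E
```

```text
time: 3.15
tool_pos: [0.6353, 0.2332, 0.3395]
tcp_rot: [-2.222, -2.22, 0.001]
wrist_force: [0.5, -0.5, 0.2]
width: 0.999
grip_force: 0.0
[0.63494625 0.31470113 0.30876324] [ 0.31  0.31  1.67 -0.    1.16  0.32] [315.17115062 206.07634897] [315.99331253 172.39330302]
```

View pics/w2.png

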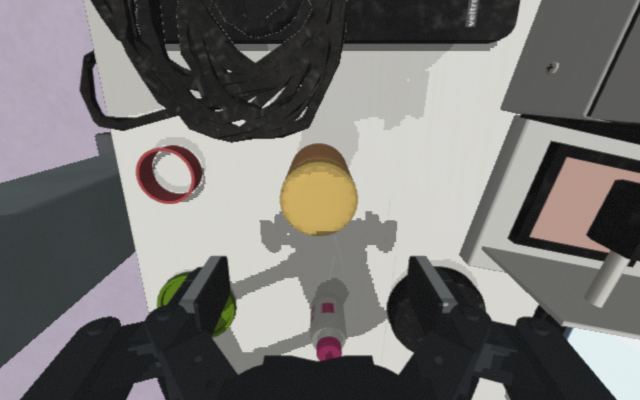

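The wrist view shows the gold lid as a disc centred near (319,198), the cutter ring at (170,173), and the bottle cap at (329,347). The cable coil lies clear of the fingers' plane. I'll triangulate the lid from the wrist and top views.

```bash
python3 - <<'E'
from m import *
t=cam("top");w=cam("wrist")
g=cv2.cvtColor(w["img"],cv2.COLOR_RGB2HSV); print(g[200,319],g[155,319],g[165,319])
K=blob(w,(319,200),(44,85,170),(58,255,255),50); e=cv2.fitEllipse(K); print(e,cv2.boundingRect(K))
X,gp=cross(w,e[0],t,(201.5,204.9)); print("honey lid",X.round(4),gp, plane(w,e[0],.1).round(4))
K=blob(w,(170,173),(22,40),(40,255)) if 0 else blob(w,(170,173),(20,70,30),(40,255,255),45); e=cv2.fitEllipse(K); X,gp=cross(w,e[0],t,(207.5,258.5)); print("cutter",e,X.round(4),gp,plane(w,e[0],.025).round(4),plane(t,(207.5,258.5),.025).round(4))
X,gp=cross(w,(329,345),t,(262.3,201)); print("cap",X,gp)
E
```

```text
[ 21 129 201] [ 17 127 110] [ 22 128 177]
((318.7871398925781, 198.77699279785156), (61.407379150390625, 74.16754913330078), 86.0097885131836) (282, 165, 74, 66)
honey lid [0.6344 0.2394 0.095 ] 0.0016654118262427393 [0.6352 0.2409 0.1   ]
cutter ((168.29188537597656, 171.48980712890625), (56.8785400390625, 64.36476135253906), 92.39266967773438) [0.4893 0.2408 0.0164] 0.0002913518941755213 [0.4937 0.2428 0.025 ] [0.489  0.2388 0.025 ]
cap [0.64523278 0.07712783 0.06612025] 0.00028026467245462346
```

```bash
python3 -m jog '[{"dx":0,"dy":0,"dz":25,"ax":0,"ay":0,"az":0},{"dx":2,"dy":0,"dz":25,"ax":0,"ay":0,"az":0},{"dx":0,"dy":0,"dz":0,"ax":0,"ay":0,"az":0},{"dx":0,"dy":0,"dz":0,"ax":0,"ay":0,"az":0}]'
```

```text
time: 3.63
tool_pos: [0.6342, 0.2314, 0.2886]
tcp_rot: [-2.227, -2.213, 0.006]
wrist_force: [0.4, 0.1, 0.5]
width: 1.002
grip_force: 0.0
```

```bash
python3 -m jog '[{"dx":8,"dy":1,"dz":15,"ax":0,"ay":0,"az":0},{"dx":0,"dy":0,"dz":20,"ax":0,"ay":0,"az":0},{"dx":0,"dy":0,"dz":20,"ax":0,"ay":0,"az":0},{"dx":0,"dy":0,"dz":17,"ax":0,"ay":0,"az":0},{"dx":0,"dy":0,"dz":0,"ax":0,"ay":0,"az":0},{"dx":0,"dy":0,"dz":0,"ax":0,"ay":0,"az":0}]'
```

```text
time: 4.13
tool_pos: [0.6362, 0.2412, 0.2178]
tcp_rot: [-2.226, -2.216, 0.001]
wrist_force: [-0.6, 0.6, 0.3]
width: 1.002
grip_force: 0.0
```

```bash
python3 -m jog '[{"dx":0,"dy":0,"dz":0,"ax":0,"ay":0,"az":0},{"dx":0,"dy":0,"dz":0,"ax":0,"ay":0,"az":0},{"dx":0,"dy":0,"dz":0,"ax":0,"ay":0,"az":0},{"dx":0,"dy":0,"dz":0,"ax":0,"ay":0,"az":0},{"dx":0,"dy":0,"dz":0,"ax":0,"ay":0,"az":0},{"dx":0,"dy":0,"dz":0,"ax":0,"ay":0,"az":0},{"dx":0,"dy":0,"dz":0,"ax":0,"ay":0,"az":0},{"dx":0,"dy":0,"dz":0,"ax":0,"ay":0,"az":0},{"dx":0,"dy":0,"dz":0,"ax":0,"ay":0,"az":0},{"dx":0,"dy":0,"dz":0,"ax":0,"ay":0,"az":0}]' 0 40; python3 -m jog '[{"dx":0,"dy":0,"dz":-20,"ax":0,"ay":0,"az":0},{"dx":0,"dy":0,"dz":-20,"ax":0,"ay":0,"az":0},{"dx":0,"dy":0,"dz":0,"ax":0,"ay":0,"az":0},{"dx":0,"dy":0,"dz":0,"ax":0,"ay":0,"az":0}]'
```

```text
time: 4.97
tool_pos: [0.6367, 0.2414, 0.2205]
tcp_rot: [2.226, 2.216, 0.003]
wrist_force: [-3.7, -0.3, 5.9]
width: 0.628
grip_force: 41.1
time: 5.3
tool_pos: [0.6371, 0.2414, 0.26]
tcp_rot: [2.225, 2.215, 0.006]
wrist_force: [-0.6, 0.8, -3.4]
width: 0.633
grip_force: 43.3
```

Grip holds (weight ≈3–4 N). Carry: first pull back toward the base, then along −y.

```bash
python3 -m jog '[{"dx":-10,"dy":-28,"dz":-5,"ax":0,"ay":0,"az":0},{"dx":-20,"dy":-30,"dz":-5,"ax":0,"ay":0,"az":0},{"dx":-20,"dy":-30,"dz":0,"ax":0,"ay":0,"az":0},{"dx":-30,"dy":-26,"dz":0,"ax":0,"ay":0,"az":0},{"dx":-36,"dy":-2,"dz":0,"ax":0,"ay":0,"az":0},{"dx":-36,"dy":-1,"dz":0,"ax":0,"ay":0,"az":0},{"dx":-36,"dy":-1,"dz":0,"ax":0,"ay":0,"az":0},{"dx":-36,"dy":-1,"dz":0,"ax":0,"ay":0,"az":0},{"dx":-36,"dy":-1,"dz":0,"ax":0,"ay":0,"az":0},{"dx":-36,"dy":-1,"dz":0,"ax":0,"ay":0,"az":0},{"dx":-36,"dy":-1,"dz":0,"ax":0,"ay":0,"az":0},{"dx":-36,"dy":-1,"dz":0,"ax":0,"ay":0,"az":0},{"dx":-36,"dy":-1,"dz":0,"ax":0,"ay":0,"az":0},{"dx":-36,"dy":-1,"dz":0,"ax":0,"ay":0,"az":0},{"dx":-36,"dy":-1,"dz":0,"ax":0,"ay":0,"az":0},{"dx":-25,"dy":0,"dz":0,"ax":0,"ay":0,"az":0},{"dx":-15,"dy":0,"dz":0,"ax":0,"ay":0,"az":0},{"dx":0,"dy":0,"dz":0,"ax":0,"ay":0,"az":0},{"dx":0,"dy":0,"dz":0,"ax":0,"ay":0,"az":0}]'
python3 - <<'E'
from h import *
c=cam("wrist");cv2.imwrite("pics/w3.png",c["img"][:,:,::-1]);s=bot.read_state();print(s["tool_pos"],s["tcp_rot"],proj(c,[.5107,-.2815,.01]),proj(c,[.5107,-.2815+.0425,.01]))
E
```

```text
time: 6.88
tool_pos: [0.5074, -0.2744, 0.2668]
tcp_rot: [-2.227, -2.213, 0.0]
wrist_force: [-0.2, 0.9, -4.6]
width: 0.628
grip_force: 44.1
[ 0.50746882 -0.27352588  0.26690667] [-2.22499906e+00 -2.21398816e+00 -5.13608525e-05] [322.98289409 213.33277727] [323.00269293 159.82335344]
```

View pics/w3.png

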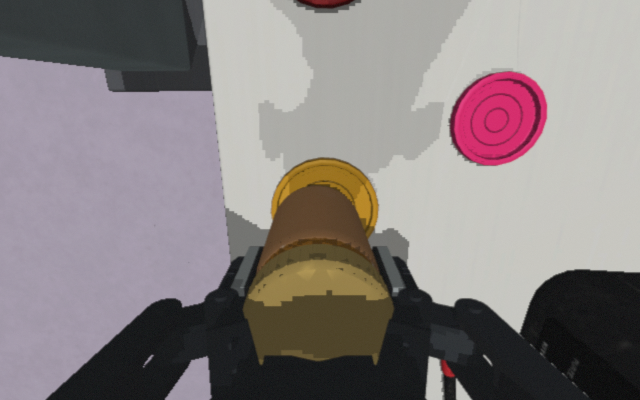

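The wrist view shows the held jar (underside's far edge at ≈(322,184)) hanging over the gold holder (far rim edge at (325,158), sides at columns 272 and 378).

```bash
python3 - <<'E'
from m import *
c=cam("wrist");print(bot.read_state()["tool_pos"].round(4))
print("jar far y",plane(c,(322,184),.0463)-[0,.0285,0],"holder",plane(c,(325,158),.01)-[0,.0425,0],plane(c,(272,208),.01),plane(c,(378,208),.01), proj(c,[.5107,-.2815,.01]))
E
```

```text
[ 0.5076 -0.2731  0.2671]
jar far y [ 0.50955574 -0.27485129  0.0463    ] holder [ 0.51217653 -0.27925875  0.01      ] [ 0.4709978  -0.27605697  0.01      ] [ 0.55361968 -0.27630755  0.01      ] [322.90999438 214.36038336]
```

```bash
python3 -m jog '[{"dx":-6,"dy":4,"dz":0,"ax":0,"ay":0,"az":0},{"dx":0,"dy":0,"dz":0,"ax":0,"ay":0,"az":0},{"dx":0,"dy":0,"dz":10,"ax":0,"ay":0,"az":0},{"dx":0,"dy":0,"dz":10,"ax":0,"ay":0,"az":0},{"dx":0,"dy":0,"dz":6,"ax":0,"ay":0,"az":0},{"dx":0,"dy":0,"dz":4,"ax":0,"ay":0,"az":0},{"dx":0,"dy":0,"dz":4,"ax":0,"ay":0,"az":0},{"dx":0,"dy":0,"dz":0,"ax":0,"ay":0,"az":0},{"dx":0,"dy":0,"dz":0,"ax":0,"ay":0,"az":0}]'
```

```text
time: 7.73
tool_pos: [0.5118, -0.2803, 0.2337]
tcp_rot: [-2.226, -2.216, 0.0]
wrist_force: [0.3, 0.8, -3.5]
width: 0.628
grip_force: 44.1
```

```bash
python3 -m jog '[{"dx":0,"dy":0,"dz":3,"ax":0,"ay":0,"az":0},{"dx":0,"dy":0,"dz":2,"ax":0,"ay":0,"az":0},{"dx":0,"dy":0,"dz":2,"ax":0,"ay":0,"az":0},{"dx":0,"dy":0,"dz":0,"ax":0,"ay":0,"az":0},{"dx":0,"dy":0,"dz":0,"ax":0,"ay":0,"az":0}]'; python3 -m jog '[{"dx":0,"dy":0,"dz":1,"ax":0,"ay":0,"az":0},{"dx":0,"dy":0,"dz":1,"ax":0,"ay":0,"az":0},{"dx":0,"dy":0,"dz":0,"ax":0,"ay":0,"az":0},{"dx":0,"dy":0,"dz":0,"ax":0,"ay":0,"az":0}]'
```

```text
time: 8.15
tool_pos: [0.5119, -0.2803, 0.227]
tcp_rot: [-2.226, -2.216, 0.0]
wrist_force: [0.7, -0.1, -2.8]
width: 0.63
grip_force: 44.1
time: 8.48
tool_pos: [0.5119, -0.2803, 0.2251]
tcp_rot: [-2.226, -2.216, 0.0]
wrist_force: [0.4, 0.2, -2.6]
width: 0.626
grip_force: 44.1
```

```bash
python3 -m jog '[{"dx":0,"dy":0,"dz":1,"ax":0,"ay":0,"az":0},{"dx":0,"dy":0,"dz":0,"ax":0,"ay":0,"az":0},{"dx":0,"dy":0,"dz":0,"ax":0,"ay":0,"az":0}]'; python3 -m jog '[{"dx":0,"dy":0,"dz":1,"ax":0,"ay":0,"az":0},{"dx":0,"dy":0,"dz":0,"ax":0,"ay":0,"az":0},{"dx":0,"dy":0,"dz":0,"ax":0,"ay":0,"az":0}]'
```

```text
time: 8.73
tool_pos: [0.5121, -0.2805, 0.2246]
tcp_rot: [2.226, 2.216, 0.0]
wrist_force: [-1.9, 1.3, 2.2]
width: 0.63
grip_force: 44.2
time: 8.98
tool_pos: [0.5121, -0.2806, 0.2245]
tcp_rot: [2.226, 2.216, -0.0]
wrist_force: [-3.9, 1.6, 6.9]
width: 0.624
grip_force: 44.4
```

Contact at exactly the expected height (0.2245). Release and rise, then go to the pickle jar.

```bash
python3 -m jog '[{"dx":0,"dy":0,"dz":0,"ax":0,"ay":0,"az":0},{"dx":0,"dy":0,"dz":0,"ax":0,"ay":0,"az":0},{"dx":0,"dy":0,"dz":0,"ax":0,"ay":0,"az":0},{"dx":0,"dy":0,"dz":0,"ax":0,"ay":0,"az":0},{"dx":0,"dy":0,"dz":0,"ax":0,"ay":0,"az":0},{"dx":0,"dy":0,"dz":0,"ax":0,"ay":0,"az":0},{"dx":0,"dy":0,"dz":-10,"ax":0,"ay":0,"az":0},{"dx":0,"dy":0,"dz":-20,"ax":0,"ay":0,"az":0},{"dx":0,"dy":0,"dz":-30,"ax":0,"ay":0,"az":0},{"dx":0,"dy":0,"dz":-30,"ax":0,"ay":0,"az":0},{"dx":0,"dy":0,"dz":-25,"ax":0,"ay":0,"az":0},{"dx":34,"dy":24,"dz":0,"ax":0,"ay":0,"az":0},{"dx":34,"dy":24,"dz":0,"ax":0,"ay":0,"az":0},{"dx":34,"dy":24,"dz":0,"ax":0,"ay":0,"az":0},{"dx":34,"dy":24,"dz":0,"ax":0,"ay":0,"az":0},{"dx":34,"dy":24,"dz":0,"ax":0,"ay":0,"az":0},{"dx":34,"dy":24,"dz":0,"ax":0,"ay":0,"az":0},{"dx":0,"dy":0,"dz":0,"ax":0,"ay":0,"az":0},{"dx":0,"dy":0,"dz":0,"ax":0,"ay":0,"az":0}]' 1
python3 - <<'E'
from h import *
c=cam("wrist");cv2.imwrite("pics/w4.png",c["img"][:,:,::-1]);s=bot.read_state();print(s["tool_pos"],proj(c,[.657,-.074,.11]))
E
```

```text
time: 10.57
tool_pos: [0.6579, -0.0746, 0.3387]
tcp_rot: [2.222, 2.221, 0.001]
wrist_force: [-0.9, -1.3, 0.4]
width: 1.001
grip_force: 0.0
[ 0.65709066 -0.07603602  0.33841626] [316.66547353 217.18971811]
```

View pics/w4.png

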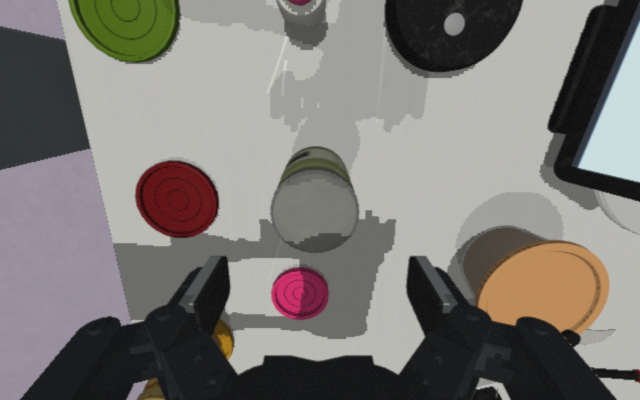

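The wrist view shows the pickle lid disc, columns 271–358, rows ≈169–251, centre ≈(315,210); red holder at (177,199), pink holder at (300,293), part of the green holder at (124,10).

```bash
python3 - <<'E'
from m import *
t=cam("top");w=cam("wrist")
print(bot.read_state()["tool_pos"].round(4))
X,g=cross(w,(315,210),t,(315.9,194.4));print("pickle",X.round(4),round(g,4),plane(w,(315,210),.11).round(4),plane(t,(315.9,194.4),.11).round(4))
for k,p,h,tp in(("red",(177,199),(22,40),(325.4,248)),("pink",(300,293),(10,26),(362.9,205.1))):
    e=cv2.fitEllipse(blob(w,p,(h[0],80,40),(h[1],255,255),50)); X,g=cross(w,e[0],t,tp); print(k,np.round(e[0],1),np.round(e[1],1),X.round(4),round(g,4),plane(w,e[0],.01).round(4))
E
```

```text
[ 0.6563 -0.0777  0.3382]
pickle [ 0.6546 -0.0734  0.1042] 0.0007 [ 0.6543 -0.071   0.11  ] [ 0.6539 -0.0735  0.11  ]
red [177.8 197.2] [73.6 83.6] [ 0.5118 -0.0978  0.004 ] 0.0018 [ 0.5142 -0.095   0.01  ]
pink [301.5 291.6] [51.9 56.9] [ 0.6368 -0.2129  0.0026] 0.0004 [ 0.6375 -0.2077  0.01  ]
```

```bash
python3 -m jog '[{"dx":5,"dy":-2,"dz":15,"ax":0,"ay":0,"az":0},{"dx":0,"dy":0,"dz":25,"ax":0,"ay":0,"az":0},{"dx":0,"dy":0,"dz":25,"ax":0,"ay":0,"az":0},{"dx":0,"dy":0,"dz":20,"ax":0,"ay":0,"az":0},{"dx":0,"dy":0,"dz":20,"ax":0,"ay":0,"az":0},{"dx":0,"dy":0,"dz":10,"ax":0,"ay":0,"az":0},{"dx":0,"dy":0,"dz":0,"ax":0,"ay":0,"az":0},{"dx":0,"dy":0,"dz":0,"ax":0,"ay":0,"az":0}]'
python3 -m jog '[{"dx":0,"dy":0,"dz":0,"ax":0,"ay":0,"az":0},{"dx":0,"dy":0,"dz":0,"ax":0,"ay":0,"az":0},{"dx":0,"dy":0,"dz":0,"ax":0,"ay":0,"az":0},{"dx":0,"dy":0,"dz":0,"ax":0,"ay":0,"az":0},{"dx":0,"dy":0,"dz":0,"ax":0,"ay":0,"az":0},{"dx":0,"dy":0,"dz":0,"ax":0,"ay":0,"az":0},{"dx":0,"dy":0,"dz":0,"ax":0,"ay":0,"az":0},{"dx":0,"dy":0,"dz":0,"ax":0,"ay":0,"az":0},{"dx":0,"dy":0,"dz":0,"ax":0,"ay":0,"az":0}]' 0 40
```

```text
time: 11.38
tool_pos: [0.6544, -0.073, 0.2231]
tcp_rot: [-2.227, -2.214, 0.001]
wrist_force: [0.6, -0.6, 0.3]
width: 1.001
grip_force: 0.0
time: 12.13
tool_pos: [0.6556, -0.0723, 0.2256]
tcp_rot: [2.224, 2.215, 0.002]
wrist_force: [-2.5, -0.6, 5.3]
width: 0.701
grip_force: 38.5
```

```bash
python3 -m jog '[{"dx":0,"dy":0,"dz":-15,"ax":0,"ay":0,"az":0},{"dx":0,"dy":0,"dz":-20,"ax":0,"ay":0,"az":0},{"dx":0,"dy":-15,"dz":-10,"ax":0,"ay":0,"az":0},{"dx":0,"dy":-30,"dz":0,"ax":0,"ay":0,"az":0},{"dx":10,"dy":-33,"dz":0,"ax":0,"ay":0,"az":0},{"dx":20,"dy":-33,"dz":0,"ax":0,"ay":0,"az":0},{"dx":30,"dy":-25,"dz":0,"ax":0,"ay":0,"az":0},{"dx":30,"dy":-20,"dz":0,"ax":0,"ay":0,"az":0},{"dx":30,"dy":-5,"dz":0,"ax":0,"ay":0,"az":0},{"dx":20,"dy":-2,"dz":0,"ax":0,"ay":0,"az":0},{"dx":11,"dy":0,"dz":0,"ax":0,"ay":0,"az":0},{"dx":0,"dy":0,"dz":0,"ax":0,"ay":0,"az":0},{"dx":0,"dy":0,"dz":0,"ax":0,"ay":0,"az":0}]'
python3 - <<'E'
from h import *
c=cam("wrist");cv2.imwrite("pics/w5.png",c["img"][:,:,::-1]);s=bot.read_state();print(s["tool_pos"],s["width"],s["wrist_force"],proj(c,[.493,.0785+.045,.01]))
E
```

```text
time: 13.22
tool_pos: [0.4929, 0.08, 0.2684]
tcp_rot: [2.224, 2.218, 0.0]
wrist_force: [-0.3, -0.5, -3.2]
width: 0.702
grip_force: 40.8
[0.49294612 0.0794612  0.26834867] 0.7011645500552102 [-0.63874416 -0.22739215 -2.69881386] [317.94410792 147.78262461]
```

View pics/w5.png

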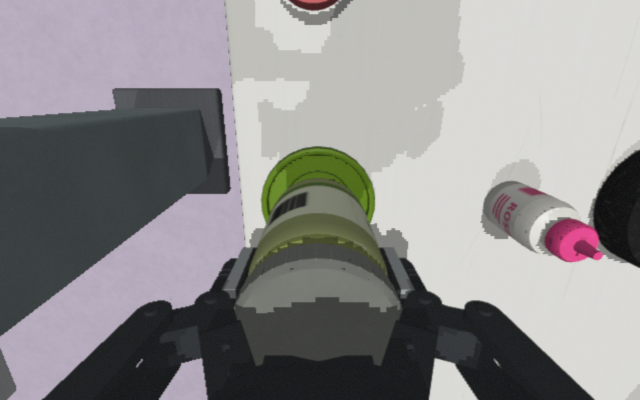

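The wrist view shows the green holder (far rim (318,147), sides 262 and 375, as predicted) and the pickle jar centred over it. Lower.

```bash
python3 -m jog '[{"dx":-1,"dy":0,"dz":10,"ax":0,"ay":0,"az":0},{"dx":0,"dy":0,"dz":10,"ax":0,"ay":0,"az":0},{"dx":0,"dy":0,"dz":6,"ax":0,"ay":0,"az":0},{"dx":0,"dy":0,"dz":4,"ax":0,"ay":0,"az":0},{"dx":0,"dy":0,"dz":3,"ax":0,"ay":0,"az":0},{"dx":0,"dy":0,"dz":2,"ax":0,"ay":0,"az":0},{"dx":0,"dy":0,"dz":0,"ax":0,"ay":0,"az":0},{"dx":0,"dy":0,"dz":0,"ax":0,"ay":0,"az":0}]'; python3 -m jog '[{"dx":0,"dy":0,"dz":1,"ax":0,"ay":0,"az":0},{"dx":0,"dy":0,"dz":1,"ax":0,"ay":0,"az":0},{"dx":0,"dy":0,"dz":0,"ax":0,"ay":0,"az":0},{"dx":0,"dy":0,"dz":0,"ax":0,"ay":0,"az":0}]'
```

```text
time: 13.93
tool_pos: [0.4927, 0.0787, 0.2331]
tcp_rot: [2.226, 2.216, 0.0]
wrist_force: [-0.7, -0.4, -3.0]
width: 0.692
grip_force: 40.8
time: 14.27
tool_pos: [0.4926, 0.0788, 0.2313]
tcp_rot: [2.226, 2.216, 0.0]
wrist_force: [-0.5, 0.2, -2.8]
width: 0.696
grip_force: 40.8
```

```bash
python3 -m jog '[{"dx":0,"dy":0,"dz":1,"ax":0,"ay":0,"az":0},{"dx":0,"dy":0,"dz":1,"ax":0,"ay":0,"az":0},{"dx":0,"dy":0,"dz":0,"ax":0,"ay":0,"az":0},{"dx":0,"dy":0,"dz":0,"ax":0,"ay":0,"az":0}]'; python3 -m jog '[{"dx":0,"dy":0,"dz":1,"ax":0,"ay":0,"az":0},{"dx":0,"dy":0,"dz":0,"ax":0,"ay":0,"az":0},{"dx":0,"dy":0,"dz":0,"ax":0,"ay":0,"az":0}]'
```

```text
time: 14.6
tool_pos: [0.4928, 0.0787, 0.2296]
tcp_rot: [2.226, 2.216, 0.0]
wrist_force: [-0.6, -0.3, 2.9]
width: 0.7
grip_force: 41.2
time: 14.85
tool_pos: [0.4929, 0.0787, 0.2296]
tcp_rot: [2.226, 2.216, 0.0]
wrist_force: [-4.8, -2.2, 9.7]
width: 0.697
grip_force: 41.9
```

Contact at the expected 0.2296. Release, rise and go above the bottle.

```bash
python3 -m jog '[{"dx":0,"dy":0,"dz":0,"ax":0,"ay":0,"az":0},{"dx":0,"dy":0,"dz":0,"ax":0,"ay":0,"az":0},{"dx":0,"dy":0,"dz":0,"ax":0,"ay":0,"az":0},{"dx":0,"dy":0,"dz":0,"ax":0,"ay":0,"az":0},{"dx":0,"dy":0,"dz":0,"ax":0,"ay":0,"az":0},{"dx":0,"dy":0,"dz":0,"ax":0,"ay":0,"az":0},{"dx":0,"dy":0,"dz":-10,"ax":0,"ay":0,"az":0},{"dx":0,"dy":0,"dz":-20,"ax":0,"ay":0,"az":0},{"dx":0,"dy":0,"dz":-30,"ax":0,"ay":0,"az":0},{"dx":0,"dy":0,"dz":-30,"ax":0,"ay":0,"az":0},{"dx":0,"dy":0,"dz":-20,"ax":0,"ay":0,"az":0},{"dx":0,"dy":30,"dz":0,"ax":0,"ay":0,"az":0},{"dx":0,"dy":30,"dz":0,"ax":0,"ay":0,"az":0},{"dx":0,"dy":30,"dz":0,"ax":0,"ay":0,"az":0},{"dx":0,"dy":30,"dz":0,"ax":0,"ay":0,"az":0},{"dx":0,"dy":30,"dz":0,"ax":0,"ay":0,"az":0},{"dx":0,"dy":0,"dz":0,"ax":0,"ay":0,"az":0},{"dx":0,"dy":0,"dz":0,"ax":0,"ay":0,"az":0}]' 1
python3 - <<'E'
from h import *
c=cam("wrist");cv2.imwrite("pics/w6.png",c["img"][:,:,::-1]);s=bot.read_state();print(s["tool_pos"],s["q"].round(2),proj(c,[.645,.077,.088]),proj(c,[.645,.077,.064]))
E
```

```text
time: 16.35
tool_pos: [0.6437, 0.078, 0.3382]
tcp_rot: [-2.227, -2.216, 0.0]
wrist_force: [-1.5, -0.7, 0.5]
width: 1.002
grip_force: 0.0
[0.64257243 0.07802721 0.33805258] [0.08 0.26 1.74 0.   1.15 0.09] [319.96535693 208.41677373] [319.77126483 198.24669443]
```

View pics/w6.png

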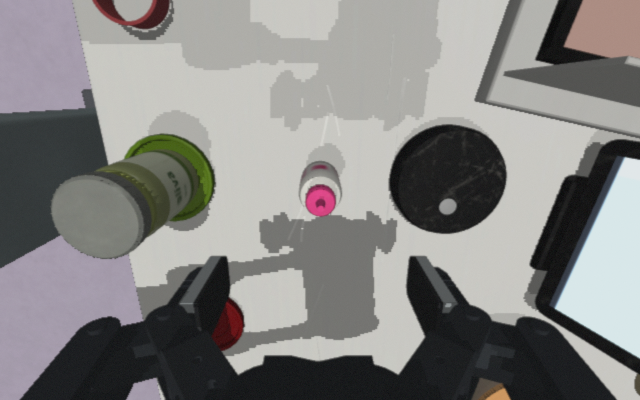

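The wrist view shows the bottle's cap at (320,201) with the body ring behind it at (321,180), the timer's near edge at (389,178), and the pickle jar upright inside the green holder.

```bash
python3 - <<'E'
from m import *
w=cam("wrist");t=cam("top");print(bot.read_state()["tool_pos"].round(4))
e=cv2.fitEllipse(blob(w,(320,201),(10,120,60),(26,255,255),22));print(e)
X,g=cross(w,e[0],t,(262.3,201));print("cap",X.round(4),round(g,4),plane(w,e[0],.078),"timer edge",plane(w,(389,178),.035).round(4))
E
```

```text
[0.6416 0.0781 0.3382]
((321.8089599609375, 200.25279235839844), (28.54804039001465, 30.607614517211914), 176.17539978027344)
cap [0.6452 0.0768 0.0683] 0.0002 [0.64516358 0.08016486 0.078     ] timer edge [0.7067 0.0865 0.035 ]
```

```bash
python3 -m jog '[{"dx":0,"dy":4,"dz":20,"ax":0,"ay":0,"az":0},{"dx":0,"dy":0,"dz":25,"ax":0,"ay":0,"az":0},{"dx":0,"dy":0,"dz":20,"ax":0,"ay":0,"az":0},{"dx":0,"dy":0,"dz":20,"ax":0,"ay":0,"az":0},{"dx":0,"dy":0,"dz":20,"ax":0,"ay":0,"az":0},{"dx":0,"dy":0,"dz":20,"ax":0,"ay":0,"az":0},{"dx":0,"dy":0,"dz":14,"ax":0,"ay":0,"az":0},{"dx":0,"dy":0,"dz":0,"ax":0,"ay":0,"az":0},{"dx":0,"dy":0,"dz":0,"ax":0,"ay":0,"az":0}]' 0.75
python3 -m jog '[{"dx":0,"dy":0,"dz":0,"ax":0,"ay":0,"az":0},{"dx":0,"dy":0,"dz":0,"ax":0,"ay":0,"az":0},{"dx":0,"dy":0,"dz":0,"ax":0,"ay":0,"az":0},{"dx":0,"dy":0,"dz":0,"ax":0,"ay":0,"az":0},{"dx":0,"dy":0,"dz":0,"ax":0,"ay":0,"az":0},{"dx":0,"dy":0,"dz":0,"ax":0,"ay":0,"az":0},{"dx":0,"dy":0,"dz":0,"ax":0,"ay":0,"az":0},{"dx":0,"dy":0,"dz":0,"ax":0,"ay":0,"az":0},{"dx":0,"dy":0,"dz":0,"ax":0,"ay":0,"az":0}]' 0 30
```

```text
time: 17.25
tool_pos: [0.6456, 0.0781, 0.1986]
tcp_rot: [-2.225, -2.216, 0.002]
wrist_force: [0.6, -0.2, 0.4]
width: 0.753
grip_force: 0.0
time: 18.0
tool_pos: [0.6475, 0.0782, 0.2013]
tcp_rot: [2.225, 2.215, 0.004]
wrist_force: [-2.2, 0.5, 6.2]
width: 0.424
grip_force: 30.6
```

```bash
python3 -m jog '[{"dx":0,"dy":0,"dz":-15,"ax":0,"ay":0,"az":0},{"dx":0,"dy":0,"dz":-20,"ax":0,"ay":0,"az":0},{"dx":-15,"dy":-4,"dz":-10,"ax":0,"ay":0,"az":0},{"dx":-30,"dy":-4,"dz":0,"ax":0,"ay":0,"az":0},{"dx":-35,"dy":-2,"dz":0,"ax":0,"ay":0,"az":0},{"dx":-35,"dy":0,"dz":0,"ax":0,"ay":0,"az":0},{"dx":-35,"dy":0,"dz":0,"ax":0,"ay":0,"az":0},{"dx":-35,"dy":0,"dz":0,"ax":0,"ay":0,"az":0},{"dx":-35,"dy":0,"dz":0,"ax":0,"ay":0,"az":0},{"dx":-35,"dy":0,"dz":0,"ax":0,"ay":0,"az":0},{"dx":-20,"dy":0,"dz":0,"ax":0,"ay":0,"az":0},{"dx":-14,"dy":0,"dz":0,"ax":0,"ay":0,"az":0},{"dx":0,"dy":0,"dz":0,"ax":0,"ay":0,"az":0},{"dx":0,"dy":0,"dz":0,"ax":0,"ay":0,"az":0}]'
python3 - <<'E'
from h import *
c=cam("wrist");cv2.imwrite("pics/w7.png",c["img"][:,:,::-1]);s=bot.read_state();p=s["tool_pos"];print(p,s["tcp_rot"],s["width"],s["wrist_force"],proj(c,[.6365,-.2125+.033,.01]),proj(c,[p[0],p[1]+.019,p[2]-.2013]))
E
```

```text
time: 19.17
tool_pos: [0.6348, -0.2115, 0.244]
tcp_rot: [-2.228, -2.214, -0.0]
wrist_force: [1.0, 0.7, -0.8]
width: 0.43
grip_force: 30.2
[ 0.63493113 -0.21049206  0.24392123] [-2.22618335e+00 -2.21537346e+00 -3.14363214e-04] 0.42647094693223053 [ 0.28968639  0.79815061 -0.48570199] [320.48989763 171.12951556] [318.31890797 204.29590095]
```

View pics/w7.png

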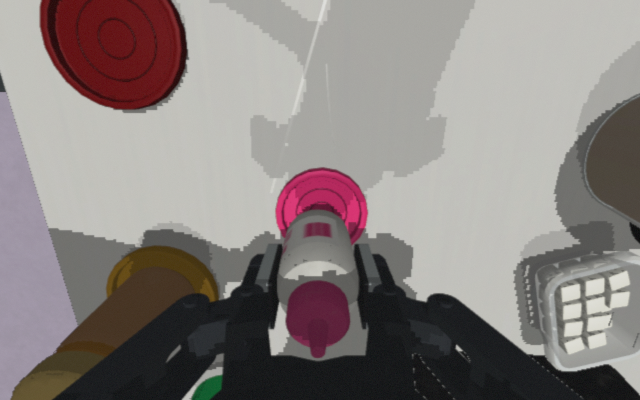

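The wrist view shows the pink holder (far rim (322,168), sides 277 and 367), the bottle's underside front edge at (318,210), and the honey jar in its gold holder. Offset needed: about +2.5 mm x, +3.5 mm y.

```bash
python3 -m jog '[{"dx":3,"dy":2,"dz":0,"ax":0,"ay":0,"az":0},{"dx":0,"dy":0,"dz":10,"ax":0,"ay":0,"az":0},{"dx":0,"dy":0,"dz":10,"ax":0,"ay":0,"az":0},{"dx":0,"dy":0,"dz":6,"ax":0,"ay":0,"az":0},{"dx":0,"dy":0,"dz":4,"ax":0,"ay":0,"az":0},{"dx":0,"dy":0,"dz":3,"ax":0,"ay":0,"az":0},{"dx":0,"dy":0,"dz":0,"ax":0,"ay":0,"az":0},{"dx":0,"dy":0,"dz":0,"ax":0,"ay":0,"az":0}]'; python3 -m jog '[{"dx":0,"dy":0,"dz":1,"ax":0,"ay":0,"az":0},{"dx":0,"dy":0,"dz":1,"ax":0,"ay":0,"az":0},{"dx":0,"dy":0,"dz":1,"ax":0,"ay":0,"az":0},{"dx":0,"dy":0,"dz":0,"ax":0,"ay":0,"az":0},{"dx":0,"dy":0,"dz":0,"ax":0,"ay":0,"az":0}]'
```

```text
time: 19.88
tool_pos: [0.6372, -0.2078, 0.2107]
tcp_rot: [-2.226, -2.216, 0.0]
wrist_force: [0.5, -0.6, -0.4]
width: 0.429
grip_force: 30.2
time: 20.3
tool_pos: [0.6373, -0.208, 0.2082]
tcp_rot: [2.226, 2.216, 0.0]
wrist_force: [-0.3, -0.2, -0.9]
width: 0.429
grip_force: 30.2
```

```bash
python3 -m jog '[{"dx":0,"dy":0,"dz":1,"ax":0,"ay":0,"az":0},{"dx":0,"dy":0,"dz":1,"ax":0,"ay":0,"az":0},{"dx":0,"dy":0,"dz":0,"ax":0,"ay":0,"az":0},{"dx":0,"dy":0,"dz":0,"ax":0,"ay":0,"az":0}]'; python3 -m jog '[{"dx":0,"dy":0,"dz":1,"ax":0,"ay":0,"az":0},{"dx":0,"dy":0,"dz":0,"ax":0,"ay":0,"az":0},{"dx":0,"dy":0,"dz":0,"ax":0,"ay":0,"az":0}]'; python3 -m jog '[{"dx":0,"dy":0,"dz":1,"ax":0,"ay":0,"az":0},{"dx":0,"dy":0,"dz":0,"ax":0,"ay":0,"az":0},{"dx":0,"dy":0,"dz":0,"ax":0,"ay":0,"az":0}]'
```

```text
time: 20.63
tool_pos: [0.6372, -0.2078, 0.2059]
tcp_rot: [-2.226, -2.216, 0.0]
wrist_force: [0.4, -0.5, -0.7]
width: 0.428
grip_force: 30.2
time: 20.88
tool_pos: [0.6374, -0.2079, 0.2054]
tcp_rot: [2.226, 2.216, 0.0]
wrist_force: [0.2, 0.3, 1.0]
width: 0.426
grip_force: 30.4
time: 21.13
tool_pos: [0.6374, -0.2079, 0.2053]
tcp_rot: [2.226, 2.216, 0.0]
wrist_force: [-1.8, 0.6, 5.7]
width: 0.423
grip_force: 30.9
```

Contact at 0.2053 as expected. Release and go to the cutter.

```bash
python3 -m jog '[{"dx":0,"dy":0,"dz":0,"ax":0,"ay":0,"az":0},{"dx":0,"dy":0,"dz":0,"ax":0,"ay":0,"az":0},{"dx":0,"dy":0,"dz":0,"ax":0,"ay":0,"az":0},{"dx":0,"dy":0,"dz":0,"ax":0,"ay":0,"az":0},{"dx":0,"dy":0,"dz":0,"ax":0,"ay":0,"az":0},{"dx":0,"dy":0,"dz":-10,"ax":0,"ay":0,"az":0},{"dx":0,"dy":0,"dz":-20,"ax":0,"ay":0,"az":0},{"dx":0,"dy":0,"dz":-30,"ax":0,"ay":0,"az":0},{"dx":0,"dy":0,"dz":-35,"ax":0,"ay":0,"az":0},{"dx":0,"dy":0,"dz":-25,"ax":0,"ay":0,"az":0}]' 0.75
python3 -m jog '[{"dx":38,"dy":-12,"dz":0,"ax":0,"ay":0,"az":0},{"dx":38,"dy":-12,"dz":0,"ax":0,"ay":0,"az":0},{"dx":38,"dy":-12,"dz":0,"ax":0,"ay":0,"az":0},{"dx":38,"dy":-12,"dz":0,"ax":0,"ay":0,"az":0},{"dx":38,"dy":-12,"dz":0,"ax":0,"ay":0,"az":0},{"dx":38,"dy":-12,"dz":0,"ax":0,"ay":0,"az":0},{"dx":38,"dy":-12,"dz":0,"ax":0,"ay":0,"az":0},{"dx":38,"dy":-12,"dz":0,"ax":0,"ay":0,"az":0},{"dx":38,"dy":-12,"dz":0,"ax":0,"ay":0,"az":0},{"dx":38,"dy":-12,"dz":0,"ax":0,"ay":0,"az":0},{"dx":38,"dy":-12,"dz":0,"ax":0,"ay":0,"az":0},{"dx":30,"dy":-12,"dz":0,"ax":0,"ay":0,"az":0},{"dx":0,"dy":0,"dz":0,"ax":0,"ay":0,"az":0},{"dx":0,"dy":0,"dz":0,"ax":0,"ay":0,"az":0}]' 1
python3 - <<'E'
from m import *
w=cam("wrist");cv2.imwrite("pics/w8.png",w["img"][:,:,::-1]);print(bot.read_state()["tool_pos"].round(4))
p=tuple(int(v) for v in proj(w,[.4895,.241,.02])); print(p)
K=blob(w,p,(20,70,30),(40,255,255),60); e=cv2.fitEllipse(K); t=cam("top"); X,g=cross(w,e[0],t,(207.5,258.5)); print(np.round(e[0],1),np.round(e[1],1),cv2.boundingRect(K),X.round(4),round(g,4),plane(w,e[0],.02).round(4))
E
```

```text
time: 21.97
tool_pos: [0.6377, -0.208, 0.3277]
tcp_rot: [2.225, 2.215, 0.002]
wrist_force: [0.5, -0.5, 0.6]
width: 0.752
grip_force: 0.0
time: 23.13
tool_pos: [0.4946, 0.2423, 0.3249]
tcp_rot: [2.222, 2.22, 0.001]
wrist_force: [0.5, -0.2, 0.0]
width: 0.998
grip_force: 0.0
[0.495  0.2412 0.3247]
(312, 188)
[313. 188.] [58.3 59.4] (284, 158, 59, 60) [0.4897 0.2405 0.0181] 0.001 [0.4902 0.241  0.02  ]
```

View pics/w8.png

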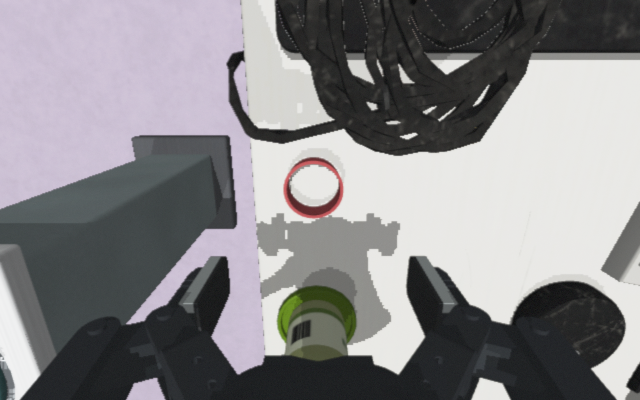

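The wrist view shows the cutter ring at (313,188), clear of the cable coil (lower edge row ≈150), and the pickle jar behind at (315,310).

```bash
python3 -m jog '[{"dx":0,"dy":-5,"dz":30,"ax":0,"ay":0,"az":0},{"dx":0,"dy":0,"dz":30,"ax":0,"ay":0,"az":0},{"dx":0,"dy":0,"dz":30,"ax":0,"ay":0,"az":0},{"dx":0,"dy":0,"dz":25,"ax":0,"ay":0,"az":0},{"dx":0,"dy":0,"dz":15,"ax":0,"ay":0,"az":0},{"dx":0,"dy":0,"dz":0,"ax":0,"ay":0,"az":0},{"dx":0,"dy":0,"dz":0,"ax":0,"ay":0,"az":0}]'
python3 - <<'E'
from m import *
w=cam("wrist");cv2.imwrite("pics/w9.png",w["img"][:,:,::-1]);print(bot.read_state()["tool_pos"].round(4),proj(w,[.490,.2405,.025]))
E
```

```text
time: 23.82
tool_pos: [0.4905, 0.2393, 0.1934]
tcp_rot: [-2.228, -2.214, 0.004]
wrist_force: [-0.2, -0.7, 0.1]
width: 1.004
grip_force: 0.0
[0.4911 0.2398 0.1947] [318.15258346 261.09462348]
```

View pics/w9.png

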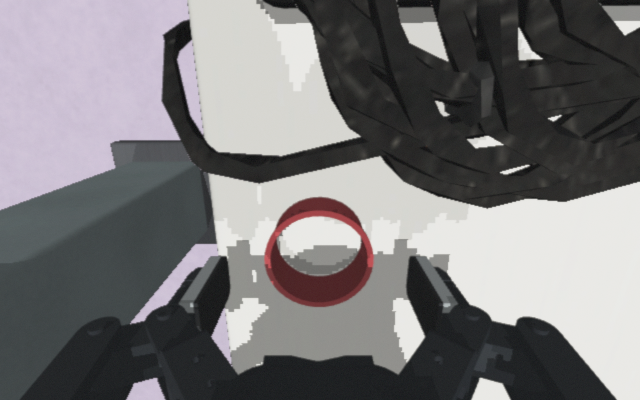

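The close view shows the lip centred at (319,258) between the pads (columns 228 and 410), in line with the plan. Descend and grip.

```bash
python3 -m jog '[{"dx":1,"dy":0,"dz":10,"ax":0,"ay":0,"az":0},{"dx":0,"dy":0,"dz":7,"ax":0,"ay":0,"az":0},{"dx":0,"dy":0,"dz":0,"ax":0,"ay":0,"az":0},{"dx":0,"dy":0,"dz":0,"ax":0,"ay":0,"az":0}]'
python3 -m jog '[{"dx":0,"dy":0,"dz":0,"ax":0,"ay":0,"az":0},{"dx":0,"dy":0,"dz":0,"ax":0,"ay":0,"az":0},{"dx":0,"dy":0,"dz":0,"ax":0,"ay":0,"az":0},{"dx":0,"dy":0,"dz":0,"ax":0,"ay":0,"az":0},{"dx":0,"dy":0,"dz":0,"ax":0,"ay":0,"az":0},{"dx":0,"dy":0,"dz":0,"ax":0,"ay":0,"az":0},{"dx":0,"dy":0,"dz":0,"ax":0,"ay":0,"az":0},{"dx":0,"dy":0,"dz":0,"ax":0,"ay":0,"az":0},{"dx":0,"dy":0,"dz":0,"ax":0,"ay":0,"az":0}]' 0 25
```

```text
time: 24.2
tool_pos: [0.4901, 0.2417, 0.177]
tcp_rot: [-2.226, -2.216, 0.001]
wrist_force: [-0.4, -0.8, 0.1]
width: 0.998
grip_force: 0.0
time: 24.95
tool_pos: [0.4904, 0.242, 0.178]
tcp_rot: [2.226, 2.217, 0.001]
wrist_force: [-2.1, -0.7, 5.2]
width: 0.605
grip_force: 25.3
```

Gripped. Lift and go round the pickle jar on the far side (x ≈ 0.61) to the red holder.

```bash
python3 -m jog '[{"dx":0,"dy":0,"dz":-10,"ax":0,"ay":0,"az":0},{"dx":0,"dy":0,"dz":-20,"ax":0,"ay":0,"az":0},{"dx":0,"dy":10,"dz":-20,"ax":0,"ay":0,"az":0},{"dx":-23,"dy":28,"dz":0,"ax":0,"ay":0,"az":0},{"dx":-23,"dy":28,"dz":0,"ax":0,"ay":0,"az":0},{"dx":-23,"dy":28,"dz":0,"ax":0,"ay":0,"az":0},{"dx":-28,"dy":24,"dz":0,"ax":0,"ay":0,"az":0},{"dx":-32,"dy":2,"dz":0,"ax":0,"ay":0,"az":0},{"dx":-32,"dy":0,"dz":0,"ax":0,"ay":0,"az":0},{"dx":-32,"dy":0,"dz":0,"ax":0,"ay":0,"az":0},{"dx":-32,"dy":0,"dz":0,"ax":0,"ay":0,"az":0},{"dx":-30,"dy":-5,"dz":0,"ax":0,"ay":0,"az":0},{"dx":-25,"dy":-25,"dz":0,"ax":0,"ay":0,"az":0},{"dx":-25,"dy":-28,"dz":0,"ax":0,"ay":0,"az":0},{"dx":-20,"dy":-25,"dz":0,"ax":0,"ay":0,"az":0},{"dx":-15,"dy":-15,"dz":0,"ax":0,"ay":0,"az":0},{"dx":0,"dy":0,"dz":0,"ax":0,"ay":0,"az":0},{"dx":0,"dy":0,"dz":0,"ax":0,"ay":0,"az":0}]'
python3 - <<'E'
from m import *
w=cam("wrist");cv2.imwrite("pics/w10.png",w["img"][:,:,::-1]);s=bot.read_state();p=s["tool_pos"];print(p.round(4),s["width"],s["grip_force"],proj(w,[.5125,-.0965+.0415,.01]),"lip",proj(w,[p[0],p[1],p[2]-.153]),proj(w,[p[0],p[1]+.026,p[2]-.178]))
E
```

```text
time: 26.45
tool_pos: [0.5102, -0.099, 0.2277]
tcp_rot: [2.228, 2.214, 0.001]
wrist_force: [-0.3, -0.3, -0.4]
width: 0.61
grip_force: 26.3
[ 0.5111 -0.0985  0.2279] 0.6093732157753301 26.3440531748347 [321.23577196 158.14406216] lip [320.08541022 280.41924494] [319.52687485 207.89693345]
```

View pics/w10.png

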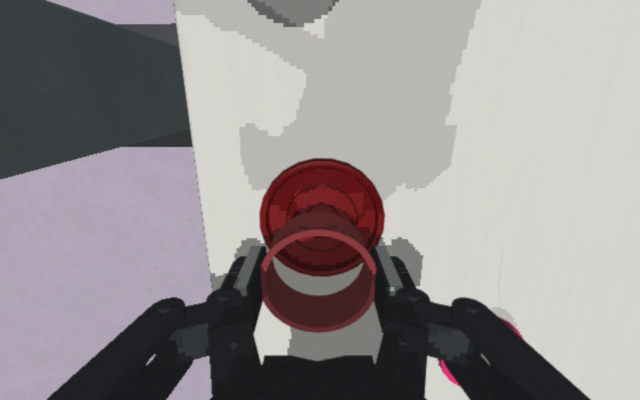

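The wrist view shows the red holder (far rim (322,158), sides 260 and 384) and the level cutter lip centred at (320,279) as predicted. A 2 mm correction is needed.

```bash
python3 -m jog '[{"dx":2,"dy":2,"dz":0,"ax":0,"ay":0,"az":0},{"dx":0,"dy":0,"dz":12,"ax":0,"ay":0,"az":0},{"dx":0,"dy":0,"dz":12,"ax":0,"ay":0,"az":0},{"dx":0,"dy":0,"dz":8,"ax":0,"ay":0,"az":0},{"dx":0,"dy":0,"dz":5,"ax":0,"ay":0,"az":0},{"dx":0,"dy":0,"dz":3,"ax":0,"ay":0,"az":0},{"dx":0,"dy":0,"dz":2,"ax":0,"ay":0,"az":0},{"dx":0,"dy":0,"dz":0,"ax":0,"ay":0,"az":0},{"dx":0,"dy":0,"dz":0,"ax":0,"ay":0,"az":0}]'; python3 -m jog '[{"dx":0,"dy":0,"dz":1,"ax":0,"ay":0,"az":0},{"dx":0,"dy":0,"dz":1,"ax":0,"ay":0,"az":0},{"dx":0,"dy":0,"dz":0,"ax":0,"ay":0,"az":0},{"dx":0,"dy":0,"dz":0,"ax":0,"ay":0,"az":0}]'
```

```text
time: 27.25
tool_pos: [0.5129, -0.0964, 0.1852]
tcp_rot: [2.226, 2.216, 0.0]
wrist_force: [-0.1, -0.9, 0.2]
width: 0.616
grip_force: 26.3
time: 27.58
tool_pos: [0.5128, -0.0964, 0.1833]
tcp_rot: [2.226, 2.216, 0.0]
wrist_force: [-0.4, 0.2, -0.1]
width: 0.613
grip_force: 26.3
```

```bash
python3 -m jog '[{"dx":0,"dy":0,"dz":1,"ax":0,"ay":0,"az":0},{"dx":0,"dy":0,"dz":0,"ax":0,"ay":0,"az":0},{"dx":0,"dy":0,"dz":0,"ax":0,"ay":0,"az":0}]'; python3 -m jog '[{"dx":0,"dy":0,"dz":0.7,"ax":0,"ay":0,"az":0},{"dx":0,"dy":0,"dz":0,"ax":0,"ay":0,"az":0},{"dx":0,"dy":0,"dz":0,"ax":0,"ay":0,"az":0}]'
```

```text
time: 27.83
tool_pos: [0.5128, -0.0963, 0.1821]
tcp_rot: [2.226, 2.216, 0.0]
wrist_force: [0.7, 0.2, -0.1]
width: 0.609
grip_force: 26.3
time: 28.08
tool_pos: [0.5128, -0.0963, 0.182]
tcp_rot: [-2.226, -2.216, 0.0]
wrist_force: [-2.3, 0.6, 6.0]
width: 0.611
grip_force: 26.7
```

Contact at the expected 0.182. Release, rise and check.

```bash
python3 -m jog '[{"dx":0,"dy":0,"dz":0,"ax":0,"ay":0,"az":0},{"dx":0,"dy":0,"dz":0,"ax":0,"ay":0,"az":0},{"dx":0,"dy":0,"dz":0,"ax":0,"ay":0,"az":0},{"dx":0,"dy":0,"dz":0,"ax":0,"ay":0,"az":0},{"dx":0,"dy":0,"dz":0,"ax":0,"ay":0,"az":0},{"dx":0,"dy":0,"dz":0,"ax":0,"ay":0,"az":0},{"dx":0,"dy":0,"dz":-10,"ax":0,"ay":0,"az":0},{"dx":0,"dy":0,"dz":-20,"ax":0,"ay":0,"az":0},{"dx":0,"dy":0,"dz":-35,"ax":0,"ay":0,"az":0},{"dx":0,"dy":0,"dz":-35,"ax":0,"ay":0,"az":0},{"dx":0,"dy":0,"dz":-35,"ax":0,"ay":0,"az":0},{"dx":0,"dy":0,"dz":-35,"ax":0,"ay":0,"az":0},{"dx":0,"dy":0,"dz":-10,"ax":0,"ay":0,"az":0},{"dx":0,"dy":0,"dz":0,"ax":0,"ay":0,"az":0},{"dx":0,"dy":0,"dz":0,"ax":0,"ay":0,"az":0}]' 1
python3 - <<'E'
from h import *
t=cam("side");w=cam("wrist")
a=cv2.resize(t["img"][130:310,220:400],None,fx=3.3,fy=3.3,interpolation=2)
cv2.imwrite("pics/side9.png",a[:,:,::-1]);cv2.imwrite("pics/w11.png",w["img"][:,:,::-1])
E
```

```text
time: 29.33
tool_pos: [0.5127, -0.0963, 0.3621]
tcp_rot: [2.225, 2.216, 0.001]
wrist_force: [0.3, 0.3, -0.4]
width: 0.999
grip_force: 0.0
```

View pics/side9.png

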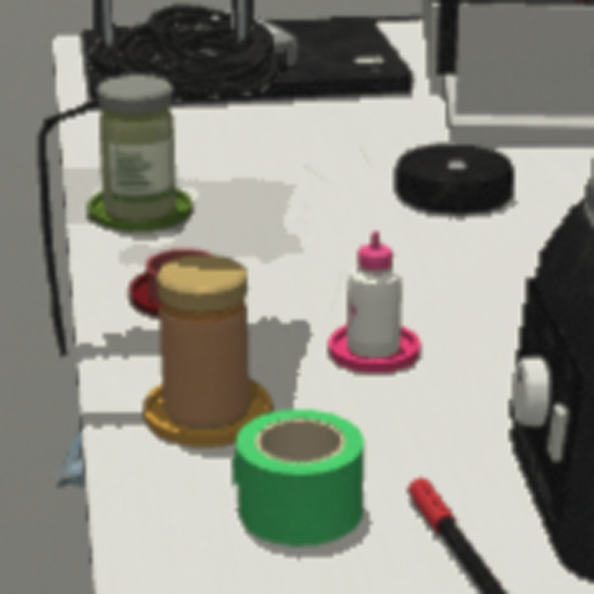

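View pics/w11.png

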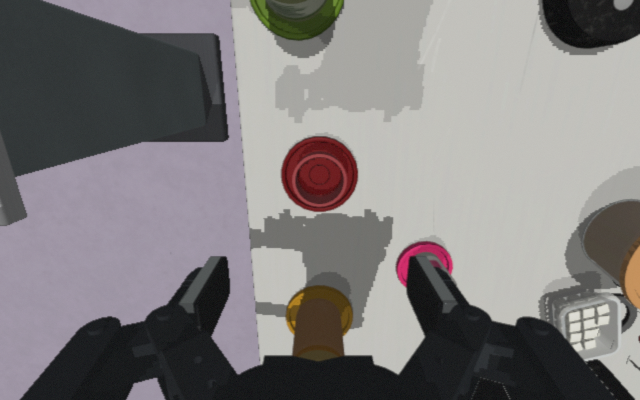

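The side view shows the pickle jar, honey jar and bottle upright inside their rims. The wrist view shows the cutter lip, at (320,178), flat inside the red holder at (319,174). The tape and timer look unmoved, and the gripper is clear and empty.

```bash
python3 -c "
from workcell import bot
print(bot.finish_job())"
```

```text
the job is handed in; nothing more can be done
None
```

All four things stand upright inside their own-colour holders, set down gently in the order you listed, with the tape roll and timer left in place; I handed the job in at about 29 s of the 101 s allowed.

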